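# Optical probe reading through a guide hole at the jeweller's bench

### The arm

A 6-joint arm with a two-finger parallel gripper is mounted at the origin on the work surface. World frame = base frame: x ahead of the robot, y to its left, z up, the work surface at z = 0. Lengths are in mm, angles in rad, forces in N, time in s.
With the tool pointing down it reaches from about 275 to 1000 mm from the base axis. Payload 8.4 kg.
Tool frame: the origin (TCP) lies between the finger pads; the fingertips stand r.tips_ahead ahead of it and the grasp point (between the pads) lies 6 mm ahead of it (r.tips_ahead is the distance from the TCP to the fingertips, in mm); z points along the fingers, y is the line along which they close (so a half turn about z gives the same grasp; the last joint's range is limited). The gripper opens to 85 mm and grips with 20 to 120 N. Pads are 22 mm wide; open, the fingers measure 114 mm over their backs; the gripper's body (76 mm by 85 mm) begins 54 mm behind the grasp point. The pads swing forward as they close: fully open they stand 13 mm farther back than shut.
Start: joints at [-1.327, 0.353, 1.633, -0, 1.155, -0.002], TCP at [152.081, -606.217, 256.281] pointing down, gripper open.
Joint ranges: [-2.63, 2.63], [-0.92, 2.1], [0.06, 2.66], [-1.3, 4.44], [0, 2.69], [-3.02, 3.02]. Speed limits (rad/s): [2.22, 2.22, 2.79, 3.14, 3.14, 3.14].

### API

Orientations are given as [roll, pitch, yaw] about the fixed x, y, z axes, in that order (R = Rz(yaw) Ry(pitch) Rx(roll)).
In Python, from rig import r gives the robot as it stands.
- The arm moves only by the tool carry_out, never from a script. Its arguments are lists of equal length, an entry for each row: "delta_pos": the shift along the tool's x, y, z in m, a list of three; "rot": the turn, a rotation vector about the tool's x, y, z in degrees, a list of three. A call has 1 to 8 rows; each row is the pose to reach, as a shift and turn from the pose commanded when the call began, along the tool's axes at that moment; what a row does not reach only later rows make up. A row lasts 1/8 s, in which the tool goes at most 62.5 mm and 10.7 degrees, less where a joint would pass 70% of its speed; a pose out of reach is approached as far as the arm can. A call with a gripper value outside its range is refused whole. "claw" is the finger opening in m, from 0 to 0.0854, set as the call begins (left out, the last holds). The fingers move at their own pace and stop on an object; "grip_force" is the grip in N (left out, the last holds). Time passes only in rows, so rows that repeat a pose let the fingers close. It gives the time, the measured TCP pose, the force, the opening and the grip force at its end, in the units of the state.
- r.sense(): the state, without advancing time (a new reading comes with each control period).
- r.grab_frame(name): name is "scene" or "side" or "wrist"; returns the picture (384x512x3 uint8, blue, green, red); there is no depth.
- r.camera_info(name): a dict with "fx", "fy", "cx", "cy" (pixels), "distortion" ([k1, k2, p1, p2, k3] as OpenCV has them; the pictures are not rectified), "pose" (4x4, takes a point from camera to world coordinates); the wrist camera has in their place "hand_eye" (4x4, takes a point from camera to tool coordinates, whose origin is the TCP and whose axes are the flange's). Camera axes: x right, y down, z forward; pixel columns grow to the right and rows downward; lengths in mm; the calibration is good to about 2 mm. A picture is of the moment at which its call begins: read the wrist's pose just before it. camera_info takes no time and is no camera call.
- r.sign_off(): hands the job in; it is judged then, once.
Trained networks look in the newest picture that a camera, given by its name, has taken for a name from the list of things; names that differ only in an ending like _2 or _b are one class to them, and where a whole thing is asked for, a point or a joint stands for the part that bears it (a point fixed in the world has none). Each returns a list of dicts, best first, with "p" (0 to 1); they miss things now and then, are a little off and sometimes report something else, mostly with a low value. They report only what shows in the picture. A call takes as long as a camera call. They do not tell look-alikes from the thing itself.
- r.recognise(thing, camera): "box" ([left, top, right, bottom] in pixels, round what is visible of it).
- r.cut_out(thing, camera): "mask" (384x512 bool, what is visible of it) and "box" ([left, top, right, bottom] in pixels, round what is visible of it).
The state is a dict: "clock": time; "qpos": joint angles; "qvel": joint speeds; "joint_efforts": joint torques, N m; "eef_pos": TCP position; "tcp_rot": TCP orientation; "contact_force": force on the tool from outside, world axes, zero at the start; "wrist_torque": the same for the moment, N m; "opening": opening from 0.0 (shut) to 1.0 (fully open); "grasp_force": force on a finger pad.
Only numpy, scipy, OpenCV 4.12 (cv2) and the standard library are available. Lean on these libraries where they do the work, as an engineer would, in place of code of your own. Each camera call takes 0.05 s, during which the arm holds its last target. There are 200 camera calls.

### The job

Take the optical probe by its square handle, draw it out of the wooden holder, and take a reference reading: point the stem straight down at the middle of the polished disc on the grey reference block, tip about 20 mm above the disc, and keep it still there for two seconds. Then lower the stem through the wider hole of the inspection jig's top plate without touching the jig, until the tip hovers about 15 mm above the brass disc underneath, and finish while still holding the probe there, upright, centred in the hole and motionless. The probe must touch neither the reference block nor the jig, and the other things on the bench are to be left where they are.

Things in the scene. Friction and masses are not known exactly. Their poses are not given: they have to be found in the camera images.
- probe: Optical probe, loose, upright in the holder, about 0.12 kg. Bottom up: steel stem 10 mm diameter, 100 mm long; collar 34 mm diameter, 100 to 108 mm; black square handle 24 x 24 mm, 108 to 170 mm; button 16 mm diameter to 174 mm. Origin: centre of the stem's lower end (the tip); z runs up to the handle, x and y are square to the handle's flats. Any yaw.
- probe_grip (a point): Point on the probe's axis 143 mm above the tip, inside the square handle, a good height to grip it (27 mm of handle above, 35 mm below down to the collar).
- holder: Light wooden block 60 x 60 mm, 105 mm high, fixed to the bench, with a vertical 18 mm hole right through it. The probe's collar rests on its top, the stem hanging loosely in the hole with the tip 5 mm above the bench. Origin: centre of its underside.
- reference: Grey plastic reference block 60 x 60 x 30 mm, fixed to the bench, with a polished steel disc of 28 mm diameter, 3 mm thick, in the middle of its top. Origin: centre of its underside.
- reference_face (a point): Centre of the upper face of the polished disc, 33 mm above the bench.
- jig: Inspection jig fixed to the bench: steel foot 80 x 120 x 8 mm, four thin legs, aluminium top plate 70 (x) x 110 (y) x 14 mm, upper face 105 mm above the bench. Two holes through the plate: 22 mm wide at y = +22 mm, 12 mm wide at y = -28 mm. Under the wider one a fixed brass disc (26 mm) on a wooden peg. Origin: centre of the foot's underside; z up.
- guide_hole (a point): Centre of the wider hole at the plate's upper face, 105 mm above the bench. The hole's lower edge is 14 mm below.
- workpiece_top (a point): Centre of the upper face of the brass disc under the wider hole, 40 mm above the bench, 65 mm straight below guide_hole.
- ring_cone: Bystander, loose: small wooden ring cone, foot 36 mm diameter, 60 mm high. Origin: centre of its underside.
- bead_jar: Bystander, loose: small amber jar, 36 mm diameter, 45 mm high. Origin: centre of its underside.
- mallet: Bystander, loose: lying wooden mallet, head 72 mm diameter and 100 mm long, handle 164 mm long beyond it. Origin: under the middle of the head.
- hammer: Bystander, loose: lying hammer, 240 mm long. Origin on its underside.
- pliers: Bystander, loose: lying pliers with yellow handles, 160 mm long. Origin: under the pivot.
- dish: Bystander, loose: white dish 120 mm diameter, 22 mm high, with blue caps in it. Origin: centre of its underside.
- bench_block: Bystander, loose: flat steel block 70 x 70 x 30 mm. Origin: centre of its underside.
There are look-alikes about, which are no part of the job. Of the things like the probe, leave any that is green, orange or red; of the rest the larger one is meant.

How it is judged:
By the outcome, as a careful person would: the job done as asked, in the order asked, and still so for the second after the job is handed in, while the arm keeps its last pose, push and grip.
It also fails if it takes over 72 s, if anything falls off the work surface, if the arm or the gripper's body presses on something with over 40 N, if the wrist force passes 120 N, or if a joint passes its speed limit or range.

## Working session

There is one attempt and no reset: what is moved stays moved. The work goes in short steps, Python scripts to look and compute and a tool call to move; the robot and the scene stay as the last step left them, time stands still between calls to the robot, and variables do not carry over. Pictures are saved under pics/ and viewed, at most 10 in all, crops included, and the job is handed in when it is done.

Besides the shell and the picture viewer there is one more tool, called after "Emit:" as name(argument=value, ...), one argument or row to a line, values as JSON. carry_out: Moves the arm, as the interface text tells. Its arguments: {"type":"object","properties":{"delta_pos":{"type":"array","items":{"type":"array","items":{"type":"number"}}},"rot":{"type":"array","items":{"type":"array","items":{"type":"number"}}},"claw":{"type":"number"},"grip_force":{"type":"number"}},"required":["delta_pos","rot"]}

```bash
mkdir -p pics; ls
python3 - <<'E'
from rig import r
import cv2, numpy as np
s=r.sense(); print(s['clock'],s['eef_pos'],s['tcp_rot'],s['opening'],r.tips_ahead)
ims=[]
for c in('scene','side'):
    im=r.grab_frame(c); cv2.imwrite(f'pics/{c}0.png',im); ims.append(im)
    i=r.camera_info(c); print(c,{k:np.round(v,3).tolist() for k,v in i.items()})
    for t in('probe','reference','jig','holder'):
        print(c,t,[(np.round(d['box']).tolist(),round(d['p'],2)) for d in r.recognise(t,c)])
i=r.camera_info('wrist');print({k:np.round(v,3).tolist() for k,v in i.items()})
cv2.imwrite('pics/both0.png',cv2.resize(np.vstack(ims),None,fx=.78,fy=.78))
E
```

```text
pics
0.0 [ 151.96757545 -605.79956647  255.56348053] [-3.14022529e+00 -1.48031244e-05  2.45828671e-01] 1.0024846590721022 25.0
scene {'fx': 472.722, 'fy': 472.722, 'cx': 261.665, 'cy': 185.511, 'distortion': [-0.06, 0.0, 0.0, 0.0, 0.0], 'pose': [[0.796, 0.406, -0.449, 995.709], [0.605, -0.536, 0.589, -577.643], [-0.001, -0.741, -0.672, 788.037], [0.0, 0.0, 0.0, 1.0]]}
scene probe [([211.0, 173.0, 224.0, 230.0], 0.97), ([306.0, 154.0, 320.0, 213.0], 0.87), ([274.0, 211.0, 290.0, 259.0], 0.82), ([257.0, 161.0, 272.0, 196.0], 0.8), ([296.0, 201.0, 309.0, 235.0], 0.7)]
scene reference [([147.0, 292.0, 189.0, 335.0], 0.95), ([309.0, 234.0, 392.0, 314.0], 0.6)]
scene jig [([299.0, 116.0, 350.0, 181.0], 0.69), ([308.0, 234.0, 392.0, 312.0], 0.17)]
scene holder [([244.0, 182.0, 289.0, 239.0], 0.71)]
side {'fx': 498.937, 'fy': 498.937, 'cx': 255.681, 'cy': 183.995, 'distortion': [-0.194, 0.0, 0.0, 0.0, 0.0], 'pose': [[-0.783, -0.488, 0.386, 26.145], [-0.622, 0.603, -0.499, 675.525], [0.01, -0.631, -0.776, 1132.492], [0.0, 0.0, 0.0, 1.0]]}
side probe [([207.0, 172.0, 221.0, 218.0], 0.86), ([244.0, 162.0, 257.0, 187.0], 0.77), ([283.0, 157.0, 293.0, 199.0], 0.72), ([238.0, 148.0, 246.0, 165.0], 0.71), ([221.0, 163.0, 230.0, 191.0], 0.49), ([300.0, 129.0, 324.0, 153.0], 0.28)]
side reference [([297.0, 131.0, 324.0, 152.0], 0.64)]
side jig [([160.0, 230.0, 212.0, 296.0], 0.58)]
side holder [([240.0, 171.0, 271.0, 213.0], 0.86), ([244.0, 162.0, 256.0, 186.0], 0.72)]
{'fx': 324.963, 'fy': 324.963, 'cx': 253.65, 'cy': 192.873, 'distortion': [-0.058, 0.0, 0.0, 0.0, 0.0], 'hand_eye': [[0.0, -0.952, -0.308, 79.868], [1.0, 0.0, 0.001, -0.947], [-0.001, -0.308, 0.952, -117.278], [0.0, 0.0, 0.0, 1.0]]}
```

View pics/scene0.png

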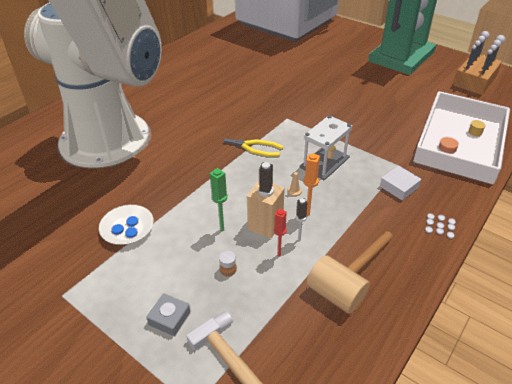

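View pics/side0.png

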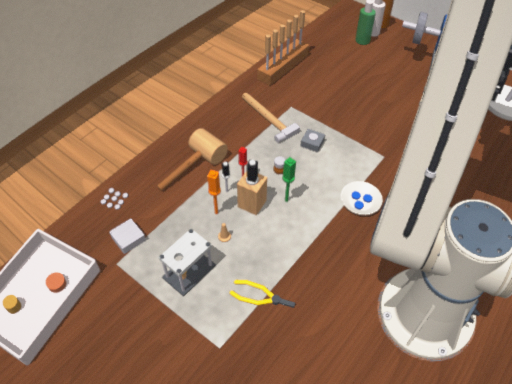

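The scene picture has five probe-like things: green (219,190), orange (312,170), red (280,222), small black/white (301,209) and larger black (266,178) in the wooden holder. The larger black one fits, since it is not green, orange or red, it is the larger of the black ones, and it stands in the holder. The reference is at (168,312) and the jig at (328,140). I'll confirm in one enlarged crop.

```bash
cat > h.py <<'E'
from rig import r
import cv2, numpy as np
from scipy.spatial.transform import Rotation as R
def cam(c,s=None):
    i=r.camera_info(c); K=np.array([[i['fx'],0,i['cx']],[0,i['fy'],i['cy']],[0,0,1]]); d=np.array(i['distortion'],float)
    if c!='wrist': return K,d,np.array(i['pose'])
    s=s or r.sense(); T=np.eye(4); T[:3,:3]=R.from_euler('xyz',s['tcp_rot']).as_matrix(); T[:3,3]=s['eef_pos']
    return K,d,T@np.array(i['hand_eye'])
def ray(C,uv):
    K,d,T=C; n=cv2.undistortPoints(np.array([[uv]],float),K,d)[0,0]; v=T[:3,:3]@[n[0],n[1],1]; return T[:3,3],v/np.linalg.norm(v)
def plane(C,uv,z):
    o,v=ray(C,uv); return o+v*(z-o[2])/v[2]
def proj(C,P):
    K,d,T=C; Ti=np.linalg.inv(T); return cv2.projectPoints(np.array(P,float).reshape(-1,3),cv2.Rodrigues(Ti[:3,:3])[0],Ti[:3,3],K,d)[0][:,0]
def tri(Cs,uvs):
    A=np.zeros((3,3));b=np.zeros(3)
    for C,u in zip(Cs,uvs):
        o,v=ray(C,u);M=np.eye(3)-np.outer(v,v);A+=M;b+=M@o
    return np.linalg.solve(A,b)
E
python3 - <<'E'
from h import *
S,D=cam('scene'),cam('side')
a=cv2.imread('pics/scene0.png');b=cv2.imread('pics/side0.png')
f=lambda im,x,y,w,h,k:cv2.resize(im[y:y+h,x:x+w],None,fx=k,fy=k,interpolation=cv2.INTER_CUBIC)
# left: scene 200..330 x 145..265 at 3x ; right: side
A=f(a,200,140,133,130,3);B=f(b,195,140,133,130,3);C=f(a,295,105,133//2,65,6)[:300,:399];E=f(b,155,220,66,65,6)[:300,:399];
o=np.zeros((600,800,3),np.uint8);o[:390,:399]=A;o[:390,400:799]=B
F=f(a,295,112,66,35,6)[:208,:396];o[390:598,:396]=F;F=f(b,155,228,66,35,6)[:208];o[390:598,400:796]=F
cv2.imwrite('pics/crop1.png',o)
mid=lambda q,z:((q[0]+q[2])/2,q[1] if z else q[3])
for n,u,v in(('probe',(265.5,163),(253.5,160)),('green',(218,170),(289,158)),('orange',(313,154),(214,171)),('red',(280,210),(243,148)),('small',(301.5,198),(226,162)),('ref',(168,310),(313,137))):
    print(n,tri((S,D),(u,v)).round())
print('probe z179',plane(S,(265.5,163),179).round(),plane(D,(253.5,160),179).round())
print('ref z33',plane(S,(168,310),33).round(),plane(D,(313,137),33).round())
E
```

```text
probe [555.   9. 183.]
green [490. -59. 178.]
orange [612.  97. 178.]
red [630. -42. 136.]
small [639.  20. 126.]
ref [ 556. -293.   28.]
probe z179 [554.  15. 179.] [555.   4. 179.]
ref z33 [ 561. -294.   33.] [ 552. -290.   33.]
```

View pics/crop1.png

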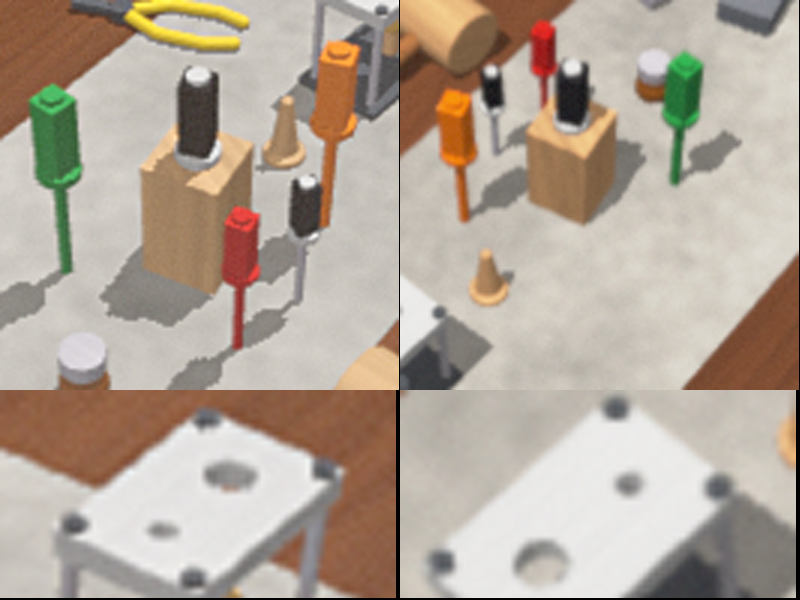

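The crop confirms it: the larger black probe with a light button, top at scene (265.7,165) and side (252.3,161.7), stands in the wooden holder, while the smaller black one stands free. The wider hole is at scene (333.3,126.2) and side (178.5,256.7). I'll move over the reference first for a close look.

Run:
```python
from h import *
S,D=cam('scene'),cam('side')
for n,u,v,z in(('probe',(265.7,165),(252.3,161.7),179),('hole',(333.3,126.2),(178.5,256.7),105),('small hole',(295+163/6,112+140/6),(155+229/6,228+95/6),105)):
    print(n,tri((S,D),(u,v)).round(),plane(S,u,z).round(),plane(D,v,z).round())
```

```text
probe [556.  11. 177.] [558.  10. 179.] [553.  11. 179.]
hole [545. 306. 102.] [549. 305. 105.] [542. 306. 105.]
small hole [543. 257. 102.] [547. 255. 105.] [539. 257. 105.]
```

Emit:
carry_out(
  delta_pos=[
    [0.055,-0.024,0],
    [0.11,-0.048,0],
    [0.165,-0.072,0],
    [0.22,-0.096,0],
    [0.275,-0.12,0],
    [0.33,-0.144,0],
    [0.385,-0.168,0],
    [0.44,-0.192,0],
  ],
  rot=[
    [0,0,0],
    [0,0,0],
    [0,0,0],
    [0,0,0],
    [0,0,0],
    [0,0,0],
    [0,0,0],
    [0,0,0],
  ],
  claw=0.05,
)

```text
clock: 1.5
eef_pos: [533.6, -311.6, 256.5]
tcp_rot: [3.141, -0.0, 0.246]
contact_force: [-0.2, -0.8, -0.4]
opening: 0.587
grasp_force: 0.0
```

Run:
```python
from h import *
s=r.sense(); print(np.abs(s['qvel']).max(), s['eef_pos'])
im=r.grab_frame('wrist'); cv2.imwrite('pics/w1.png',im); C=cam('wrist',s)
for t in('reference','reference_face'):
    for d in r.cut_out(t,'wrist')[:2]:
        m=d['mask']; print(t,d['p'],d['box'],m.sum())
print(proj(C,[556,-292,33]))
```

```text
0.7439602049549886 [ 533.60590463 -311.57565018  256.50214205]
reference 0.55 [216.7, 109.6, 269.1, 165.5] 3157
reference 0.29 [73.3, 74.4, 123.9, 104.0] 1441
reference_face 0.87 [213.6, 108.9, 270.0, 164.0] 3095
[[241.2049039  141.47783193]]
```

View pics/w1.png

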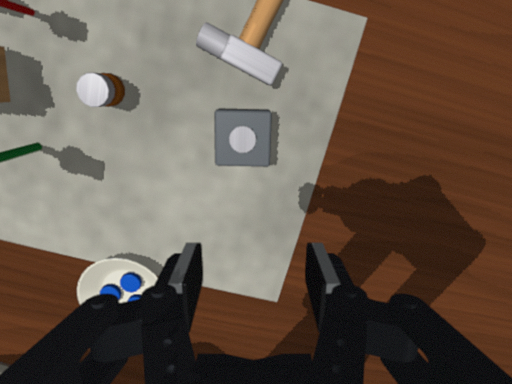

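Emit:
carry_out(
  delta_pos=[
    [0.01,-0.05,-0.01],
    [0.025,-0.1,-0.02],
    [0.04,-0.15,-0.03],
    [0.055,-0.2,-0.04],
    [0.07,-0.25,-0.05],
    [0.085,-0.29,-0.055],
    [0.095,-0.308,-0.055],
    [0.095,-0.308,-0.055],
  ],
  rot=[
    [0,0,0],
    [0,0,0],
    [0,0,0],
    [0,0,0],
    [0,0,0],
    [0,0,0],
    [0,0,0],
    [0,0,0],
  ],
)

```text
clock: 2.65
eef_pos: [549.4, 9.0, 311.0]
tcp_rot: [3.141, 0.0, 0.247]
contact_force: [-0.9, -0.1, -0.1]
opening: 0.584
grasp_force: 0.0
```

The wrist picture shows the disc at (242.5,139.5) on the grey block, about 2 px from the projected (241,141). Next is a look at the probe from above.

Run:
```python
from h import *
s=r.sense(); print(np.abs(s['qvel']).max(), s['eef_pos'])
im=r.grab_frame('wrist'); C=cam('wrist',s)
p=proj(C,[[555,10,179],[555,10,175],[555,10,105]]);print(p.round(1))
x,y=map(int,p[0]);x0=max(x-75,0);y0=max(y-75,0)
cv2.imwrite('pics/w2.png',cv2.resize(im[y0:y0+150,x0:x0+150],None,fx=4,fy=4,interpolation=cv2.INTER_CUBIC));print(x0,y0)
# jig hole & ref in fixed cams refinement
g=cv2.imread('pics/w1.png',0)
m=(g[118:158,224:264]>150).astype(np.uint8);n,l,st,ce=cv2.connectedComponentsWithStats(m);print(st,ce+[224,118])
```

```text
0.03103491283425972 [549.37900911   8.98088801 311.04903889]
[[254.9 185.2]
 [254.9 183.8]
 [254.5 164.4]]
179 110
[[   0    0   40   40 1049]
 [   5    8   27   27  551]] [[244.30695901 136.72163966]
 [241.96370236 138.98185118]]
```

View pics/w2.png

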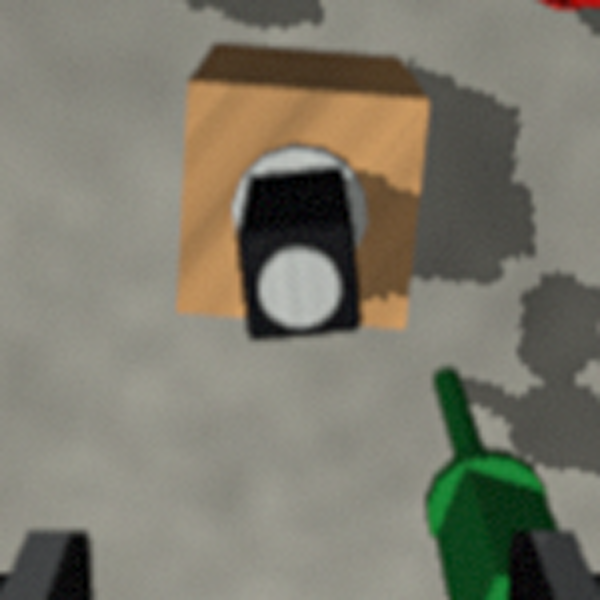

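Run:
```python
from h import *
s=r.sense();C=cam('wrist',s);Rm=R.from_euler('xyz',s['tcp_rot']).as_matrix();t=np.array(s['eef_pos'])
f=lambda x,y:(179+x/4-.4,110+y/4-.4)
b=plane(C,f(300,288),179);print('button',b,'tool shift',Rm.T@(b-t))
q=[plane(C,f(*c),175) for c in((250,338),(359,328),(353,235),(240,232))]
print(np.mean(q,0))
for i in range(4):
    d=Rm.T@(q[(i+1)%4]-q[i]);print(np.linalg.norm(d).round(1),np.degrees(np.arctan2(d[1],d[0])).round(1))
# collar/holder centre: holder top corners
h=[plane(C,f(*c),105) for c in((190,80),(429,97),(406,328),(178,313))];print('holder',np.mean(h,0),[np.linalg.norm(h[i]-h[i-1]).round(1) for i in range(4)])
# reference from w1
s1=dict(s);s1['eef_pos']=[533.6,-311.6,256.5];s1['tcp_rot']=[3.141,0,.246]
print('ref',plane(cam('wrist',s1),(242,139),33))
```

```text
button [557.43916542  10.90971502 179.        ] tool shift [  8.75427528  -0.70145877 131.92929631]
[557.20370854  10.73457892 175.        ]
22.4 84.5
19.6 -4.3
22.6 -88.4
22.4 175.5
holder [557.54547913  10.63355677 105.        ] [np.float64(60.2), np.float64(59.2), np.float64(60.2), np.float64(59.6)]
ref [ 558.67472311 -292.26533736   33.        ]
```

The wrist crop shows the button at (254,182) and the handle flats about 5° off the tool. The probe axis is at (557.4, 10.8), which agrees with the holder centre. Next a quick look at the jig hole while the gripper is empty.

Emit:
carry_out(
  delta_pos=[
    [0.013,-0.055,0.0],
    [0.026,-0.11,0.01],
    [0.039,-0.165,0.02],
    [0.052,-0.22,0.03],
    [0.064,-0.275,0.04],
    [0.064,-0.278,0.04],
    [0.064,-0.278,0.04],
  ],
  rot=[
    [0,0,0],
    [0,0,0],
    [0,0,0],
    [0,0,0],
    [0,0,0],
    [0,0,0],
    [0,0,0],
  ],
)

```text
clock: 3.58
eef_pos: [544.1, 292.7, 270.8]
tcp_rot: [3.141, 0.001, 0.245]
contact_force: [0.5, -0.4, 0.8]
opening: 0.582
grasp_force: 0.0
```

Run:
```python
from h import *
s=r.sense(); print(np.abs(s['qvel']).max(), s['eef_pos'],s['tcp_rot'])
im=r.grab_frame('wrist'); C=cam('wrist',s)
p=proj(C,[[545,306,105],[545,306,40],[543,256,105]]);print(p.round(1))
x,y=map(int,p[0]);x0=max(x-75,0);y0=max(y-75,0)
cv2.imwrite('pics/w3.png',cv2.resize(im[y0:y0+150,x0:x0+150],None,fx=4,fy=4,interpolation=cv2.INTER_CUBIC));print(x0,y0)
```

```text
0.019672607451712076 [544.05165857 292.74110397 270.79729659] [3.14059649e+00 1.00856212e-03 2.45435996e-01]
[[240.1 176. ]
 [242.4 160.6]
 [292.8 190.9]]
165 101
```

View pics/w3.png

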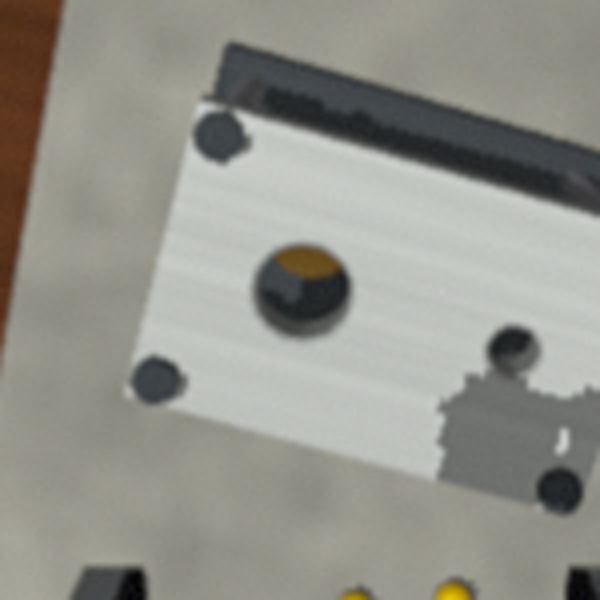

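The wider hole is at crop (302,291), i.e. px (240.1,173.4), with the brass disc visible under it. The narrower hole is at crop (514,351).

Run:
```python
from h import *
C=cam('wrist')
f=lambda x,y:(165+x/4-.4,101+y/4-.4)
a=plane(C,f(302,291),105);b=plane(C,f(514,351),105);print(a,b,np.linalg.norm(a-b))
```

```text
[547.57566537 306.27659425 105.        ] [545.55401254 256.06393046 105.        ] 50.25334501565057
```

Emit:
carry_out(
  delta_pos=[
    [-0.011,0.055,0.0],
    [-0.022,0.11,0.0],
    [-0.033,0.165,0.0],
    [-0.044,0.22,0.0],
    [-0.0555,0.2767,0.0],
    [-0.0555,0.2767,0.0],
    [-0.0555,0.2767,0.02],
    [-0.0555,0.2767,0.02],
  ],
  rot=[
    [0,0,-2],
    [0,0,-5],
    [0,0,-5],
    [0,0,-5],
    [0,0,-5],
    [0,0,-5],
    [0,0,-5],
    [0,0,-5],
  ],
)

```text
clock: 4.62
eef_pos: [556.1, 11.5, 250.5]
tcp_rot: [-3.141, 0.002, 0.332]
contact_force: [-0.4, 0.6, 0.2]
opening: 0.584
grasp_force: 0.0
```

Emit:
carry_out(
  delta_pos=[
    [0.001,0.001,0.025],
    [0.001,0.001,0.05],
    [0.001,0.001,0.075],
    [0.001,0.001,0.09],
    [0.001,0.001,0.096],
    [0.001,0.001,0.096],
    [0.001,0.001,0.096],
  ],
  rot=[
    [0,0,0],
    [0,0,0],
    [0,0,0],
    [0,0,0],
    [0,0,0],
    [0,0,0],
    [0,0,0],
  ],
)

```text
clock: 5.5
eef_pos: [559.1, 11.7, 156.2]
tcp_rot: [3.141, -0.001, 0.333]
contact_force: [-0.3, -0.3, 0.2]
opening: 0.588
grasp_force: 0.0
```

Emit:
carry_out(
  delta_pos=[
    [0,0,0],
    [0,0,0],
    [0,0,0],
    [0,0,0],
    [0,0,0],
    [0,0,0],
    [0,0,0],
    [0,0,0],
  ],
  rot=[
    [0,0,0],
    [0,0,0],
    [0,0,0],
    [0,0,0],
    [0,0,0],
    [0,0,0],
    [0,0,0],
    [0,0,0],
  ],
  claw=0.015,
  grip_force=40,
)

```text
clock: 6.5
eef_pos: [559.0, 11.7, 155.9]
tcp_rot: [3.141, -0.001, 0.333]
contact_force: [-0.8, -0.2, 6.6]
opening: 0.273
grasp_force: 39.7
```

Emit:
carry_out(
  delta_pos=[
    [0,0,-0.01],
    [0,0,-0.03],
    [0,0,-0.055],
    [0,0,-0.08],
    [0,0,-0.105],
    [0,0,-0.125],
    [0,0,-0.135],
    [0,0,-0.135],
  ],
  rot=[
    [0,0,0],
    [0,0,0],
    [0,0,0],
    [0,0,0],
    [0,0,0],
    [0,0,0],
    [0,0,0],
    [0,0,0],
  ],
)

```text
clock: 7.5
eef_pos: [558.7, 11.6, 290.7]
tcp_rot: [3.141, -0.001, 0.333]
contact_force: [0.0, -1.0, -1.2]
opening: 0.277
grasp_force: 39.2
```

```bash
cat > look.py <<'E'
import sys
from h import *
n=sys.argv[1]
s=r.sense();Rm=R.from_euler('xyz',s['tcp_rot']).as_matrix();t=np.array(s['eef_pos'])
print(s['clock'],t.round(1),np.round(s['tcp_rot'],4),s['contact_force'],s['grasp_force'])
o=np.zeros((600,800,3),np.uint8)
for k,c in enumerate(('scene','side')):
    C=cam(c);im=r.grab_frame(c);cv2.imwrite(f'pics/{n}_{c}.png',im)
    d0=Rm[:,2]
    P=proj(C,[t+d0*149,t+d0*49,t-d0*25]);print(c,'tip,stemtop,top expected',P.round(1).tolist())
    x,y=(P.mean(0)).astype(int);x0=min(max(x-50,0),412);y0=min(max(y-60,0),264)
    o[:480 if 0 else 480,k*400:k*400+400]=cv2.resize(im[y0:y0+120,x0:x0+100],None,fx=4,fy=4,interpolation=cv2.INTER_CUBIC)
    print('crop',x0,y0)
cv2.imwrite(f'pics/{n}.png',o)
E
python3 look.py l1
```

```text
7.5 [558.7  11.6 290.7] [ 3.1413e+00 -9.0000e-04  3.3300e-01] [ 0.03481344 -1.0431195  -1.24083874] 39.15785729885101
scene tip,stemtop,top expected [[266.3, 178.6], [266.5, 139.6], [266.7, 107.0]]
crop 216 81
side tip,stemtop,top expected [[250.4, 170.4], [250.5, 144.0], [250.6, 122.3]]
crop 200 85
```

View pics/l1.png

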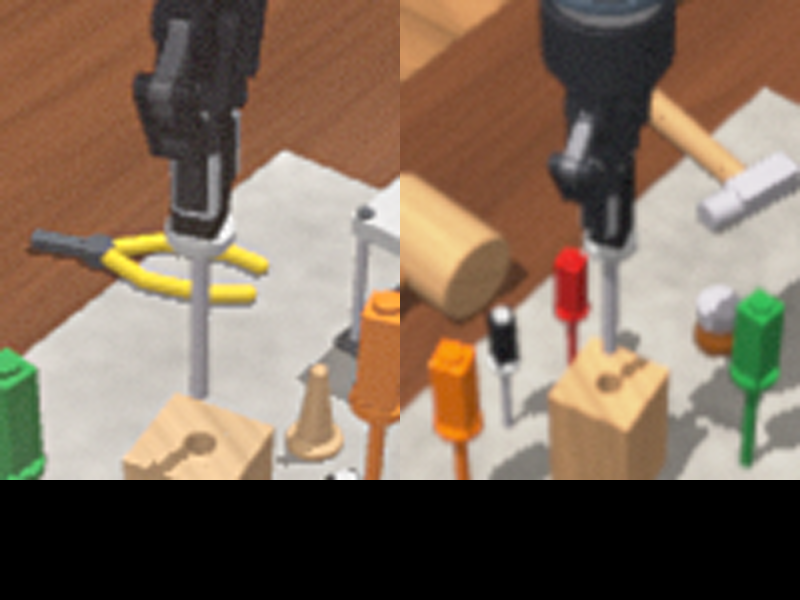

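The probe hangs straight: the stem runs from scene (265.6,145) to its tip (265.4,179), and in side the tip is at (252.1,172). It is clear of the holder and nothing else has moved. Next is the reference block.

Emit:
carry_out(
  delta_pos=[
    [-0.006,0.018,0],
    [-0.022,0.064,0],
    [-0.039,0.114,0],
    [-0.056,0.165,0],
    [-0.073,0.215,0],
    [-0.088,0.26,0],
    [-0.096,0.283,0],
    [-0.0976,0.2875,0],
  ],
  rot=[
    [0,0,0],
    [0,0,0],
    [0,0,0],
    [0,0,0],
    [0,0,0],
    [0,0,0],
    [0,0,0],
    [0,0,0],
  ],
)

```text
clock: 8.6
eef_pos: [559.7, -293.5, 289.5]
tcp_rot: [-3.141, 0.001, 0.331]
contact_force: [0.6, 0.1, -2.1]
opening: 0.276
grasp_force: 39.4
```

Emit:
carry_out(
  delta_pos=[
    [0,0,0.01],
    [0,0,0.03],
    [0,0,0.05],
    [0,0,0.065],
    [0,0,0.073],
    [0,0,0.075],
    [0,0,0.075],
    [0,0,0.075],
  ],
  rot=[
    [0,0,0],
    [0,0,0],
    [0,0,0],
    [0,0,0],
    [0,0,0],
    [0,0,0],
    [0,0,0],
    [0,0,0],
  ],
)

```text
clock: 9.6
eef_pos: [560.6, -292.1, 215.9]
tcp_rot: [3.141, -0.001, 0.333]
contact_force: [1.2, -0.5, -1.1]
opening: 0.276
grasp_force: 39.4
```

```bash
sed -i 's/^    o\[:480.*/    o[:480,k*400:k*400+400]=cv2.resize(im[y0:y0+120,x0:x0+100],None,fx=4,fy=4,interpolation=cv2.INTER_CUBIC)/' look.py; python3 look.py l2
```

```text
9.6 [ 560.6 -292.1  215.9] [ 3.1409e+00 -8.0000e-04  3.3300e-01] [ 1.15546024 -0.50052757 -1.05343344] 39.36973035335541
scene tip,stemtop,top expected [[166.0, 298.9], [157.5, 264.2], [150.3, 234.2]]
crop 107 205
side tip,stemtop,top expected [[312.3, 127.5], [315.6, 102.9], [318.1, 83.2]]
crop 265 44
```

View pics/l2.png

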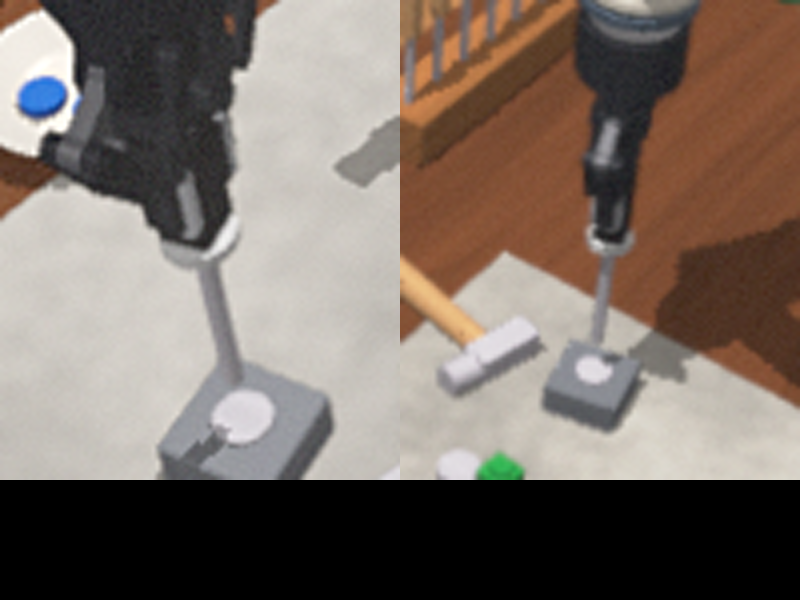

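Run:
```python
from h import *
S,D=cam('scene'),cam('side')
t=tri((S,D),((164.4,299.1),(314.1,128.9)));d=tri((S,D),((167.1,308.9),(313.4,135.9)));print(t,d,t-d)
for C,a,b in((S,(164.4,299.1),(167.1,308.9)),(D,(314.1,128.9),(313.4,135.9))):
    for z in(64,68,72):print(z,plane(C,a,z)-plane(C,b,33))
# fine disc centroid and stem edge
```

```text
[ 555.55701147 -293.29278025   63.0940578 ] [ 555.69984125 -293.69681257   32.08856584] [-0.14282979  0.40403232 31.00549196]
64 [-0.76816527 -0.0337781  31.        ]
68 [ 1.65583177 -1.60566173 35.        ]
72 [ 4.07982882 -3.17754537 39.        ]
64 [ 0.35010875  1.01724147 31.        ]
68 [-1.62779217  4.64396892 35.        ]
72 [-3.6056931   8.27069637 39.        ]
```

The tip is at scene (164.4,299.1) with the disc centre at (167.1,308.9), so it is centred within about 0.5 mm and 31 mm above the disc. I'll lower it 11 mm and hold still.

Emit:
carry_out(
  delta_pos=[
    [0,0,0.004],
    [0,0,0.008],
    [0,0,0.011],
    [0,0,0.011],
    [0,0,0.011],
    [0,0,0.011],
    [0,0,0.011],
    [0,0,0.011],
  ],
  rot=[
    [0,0,0],
    [0,0,0],
    [0,0,0],
    [0,0,0],
    [0,0,0],
    [0,0,0],
    [0,0,0],
    [0,0,0],
  ],
)

```text
clock: 10.7
eef_pos: [560.3, -292.0, 204.4]
tcp_rot: [3.142, -0.0, 0.333]
contact_force: [0.1, 0.4, -1.4]
opening: 0.276
grasp_force: 39.4
```

Emit:
carry_out(
  delta_pos=[
    [0,0,0],
    [0,0,0],
    [0,0,0],
    [0,0,0],
    [0,0,0],
    [0,0,0],
    [0,0,0],
    [0,0,0],
  ],
  rot=[
    [0,0,0],
    [0,0,0],
    [0,0,0],
    [0,0,0],
    [0,0,0],
    [0,0,0],
    [0,0,0],
    [0,0,0],
  ],
)

```text
clock: 11.7
eef_pos: [560.3, -292.0, 204.3]
tcp_rot: [-3.142, 0.0, 0.333]
contact_force: [-1.5, -0.8, -0.8]
opening: 0.275
grasp_force: 39.4
```

Emit:
carry_out(
  delta_pos=[
    [0,0,0],
    [0,0,0],
    [0,0,0],
    [0,0,0],
    [0,0,0],
    [0,0,0],
    [0,0,0],
    [0,0,0],
  ],
  rot=[
    [0,0,0],
    [0,0,0],
    [0,0,0],
    [0,0,0],
    [0,0,0],
    [0,0,0],
    [0,0,0],
    [0,0,0],
  ],
)

```text
clock: 12.7
eef_pos: [560.3, -292.0, 204.3]
tcp_rot: [-3.142, -0.0, 0.333]
contact_force: [0.3, -0.7, -1.5]
opening: 0.28
grasp_force: 39.4
```

Emit:
carry_out(
  delta_pos=[
    [0,0,0],
    [0,0,0],
    [0,0,0],
    [0,0,0],
    [0,0,0],
    [0,0,0],
    [0,0,0],
    [0,0,0],
  ],
  rot=[
    [0,0,0],
    [0,0,0],
    [0,0,0],
    [0,0,0],
    [0,0,0],
    [0,0,0],
    [0,0,0],
    [0,0,0],
  ],
)

```text
clock: 13.7
eef_pos: [560.3, -292.0, 204.3]
tcp_rot: [-3.142, 0.0, 0.333]
contact_force: [0.7, 0.3, -0.4]
opening: 0.275
grasp_force: 39.4
```

Emit:
carry_out(
  delta_pos=[
    [0,0,-0.008],
    [0,0,-0.03],
    [0,0,-0.06],
    [0,0,-0.09],
    [0,0,-0.12],
    [0,0,-0.14],
    [0,0,-0.148],
    [0,0,-0.148],
  ],
  rot=[
    [0,0,0],
    [0,0,0],
    [0,0,0],
    [0,0,0],
    [0,0,0],
    [0,0,0],
    [0,0,0],
    [0,0,0],
  ],
)

```text
clock: 14.7
eef_pos: [560.3, -292.0, 352.6]
tcp_rot: [3.141, -0.0, 0.333]
contact_force: [0.5, -0.3, -2.1]
opening: 0.277
grasp_force: 39.4
```

Emit:
carry_out(
  delta_pos=[
    [0.0033,-0.01,0],
    [0.0105,-0.032,0],
    [0.0225,-0.069,0],
    [0.035,-0.108,0],
    [0.0485,-0.149,0],
    [0.062,-0.19,0],
    [0.0755,-0.232,0],
    [0.089,-0.273,0],
  ],
  rot=[
    [0,0,0],
    [0,0,0],
    [0,0,0],
    [0,0,0],
    [0,0,0],
    [0,0,0],
    [0,0,0],
    [0,0,0],
  ],
)

```text
clock: 15.7
eef_pos: [554.0, -2.1, 351.9]
tcp_rot: [-3.141, 0.001, 0.334]
contact_force: [0.3, 1.6, -1.2]
opening: 0.276
grasp_force: 39.4
```

Emit:
carry_out(
  delta_pos=[
    [0.0135,-0.041,0],
    [0.027,-0.083,0],
    [0.0405,-0.124,0],
    [0.054,-0.166,0],
    [0.0675,-0.208,0],
    [0.081,-0.249,0],
    [0.091,-0.28,0],
    [0.095,-0.292,0],
  ],
  rot=[
    [0,0,0],
    [0,0,0],
    [0,0,0],
    [0,0,0],
    [0,0,0],
    [0,0,0],
    [0,0,0],
    [0,0,0],
  ],
)

```text
clock: 16.7
eef_pos: [547.9, 304.6, 351.6]
tcp_rot: [-3.141, 0.001, 0.336]
contact_force: [0.6, -0.5, -0.8]
opening: 0.28
grasp_force: 39.5
```

Emit:
carry_out(
  delta_pos=[
    [0.001,-0.003,0.01],
    [0.0014,-0.0046,0.03],
    [0.0014,-0.0046,0.05],
    [0.0014,-0.0046,0.066],
    [0.0014,-0.0046,0.076],
    [0.0014,-0.0046,0.08],
    [0.0014,-0.0046,0.08],
    [0.0014,-0.0046,0.08],
  ],
  rot=[
    [0,0,0],
    [0,0,0],
    [0,0,0],
    [0,0,0],
    [0,0,0],
    [0,0,0],
    [0,0,0],
    [0,0,0],
  ],
)

```text
clock: 17.7
eef_pos: [549.6, 307.1, 273.0]
tcp_rot: [-3.141, -0.001, 0.333]
contact_force: [-0.1, 0.2, -1.7]
opening: 0.275
grasp_force: 39.5
```

```bash
python3 look.py l3
```

```text
17.7 [549.6 307.1 273. ] [-3.1414e+00 -1.1000e-03  3.3310e-01] [-0.12268374  0.15906593 -1.73868153] 39.45269823074341
scene tip,stemtop,top expected [[334.8, 119.6], [339.1, 84.1], [342.5, 55.0]]
crop 288 26
side tip,stemtop,top expected [[174.9, 251.0], [169.5, 227.3], [165.1, 207.3]]
crop 119 168
```

View pics/l3.png

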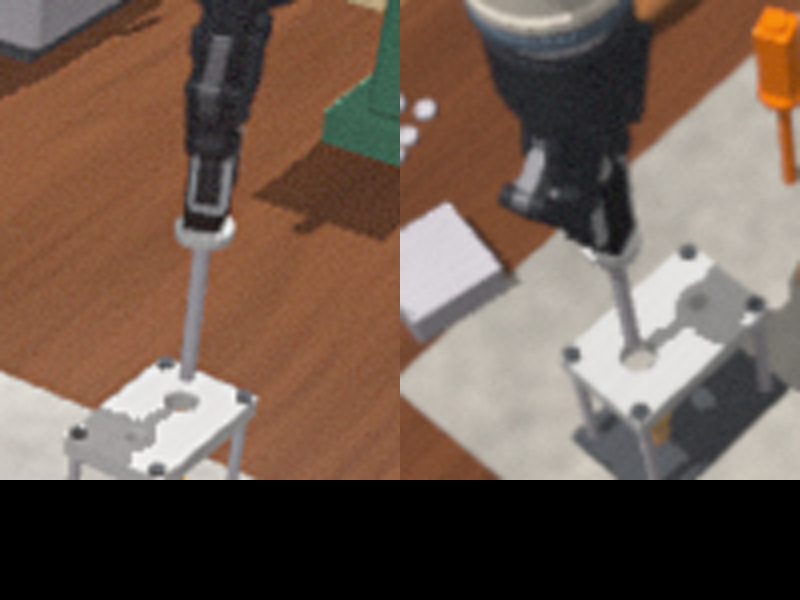

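Run:
```python
from h import *
S,D=cam('scene'),cam('side')
t=tri((S,D),((334.6,119.4),(176.9,254)));d=tri((S,D),((333.2,126.1),(178.5,257)));print(t,d,t-d)
a=cv2.imread('pics/l3_scene.png');b=cv2.imread('pics/l3_side.png')
o=np.hstack([cv2.resize(a[105:142,315:352],(400,400),interpolation=cv2.INTER_CUBIC),cv2.resize(b[238:275,160:197],(400,400),interpolation=cv2.INTER_CUBIC)])
cv2.imwrite('pics/l3z.png',o)
```

```text
[544.60435153 310.06897073 120.48181393] [544.87252296 306.91097075 102.16686402] [-0.26817143  3.15799998 18.31494991]
```

View pics/l3z.png

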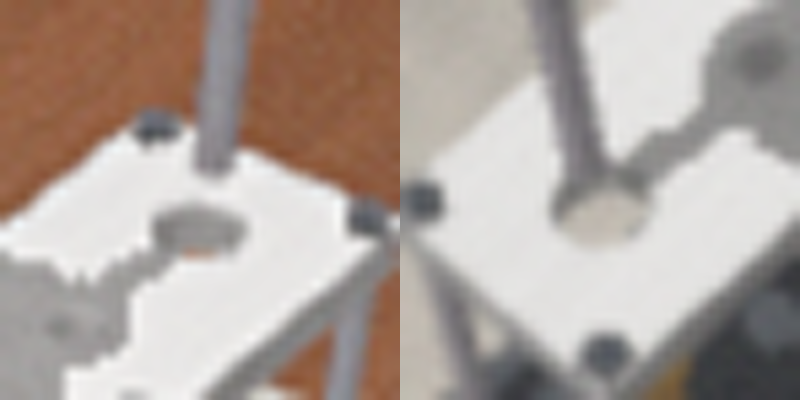

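Run:
```python
from h import *
S,D=cam('scene'),cam('side')
t=tri((S,D),((334.3,119.7),(176.8,253.4)));d=tri((S,D),((332.95,125.8),(178.2,256.5)));print(t,d,t-d)
# predicted pixel offset tip-hole if perfectly centred 17mm above
for C in(S,D):
    p=proj(C,[d+[0,0,17],d,d+[0,0,17]+[3,0,0],d+[0,0,17]+[0,3,0]]);print((p-p[1]).round(2))
```

```text
[545.24502878 308.77384548 120.6670019 ] [545.06867124 306.4969445  103.5169539 ] [ 0.17635754  2.27690098 17.150048  ]
[[ 0.66 -5.63]
 [ 0.    0.  ]
 [ 1.71 -5.22]
 [ 1.28 -6.18]]
[[-0.83 -3.69]
 [ 0.    0.  ]
 [-1.74 -4.38]
 [-1.71 -2.85]]
```

Both views put the tip about 2 mm to the +y side of the hole axis, 17 mm above the plate. I'll refine this numerically with the pictures already taken.

Run:
```python
from h import *
for c,(hx,hy),(tx,ty) in(('scene',(333,126),(334.3,119.7)),('side',(178.3,256.6),(176.8,253.4))):
    g=cv2.GaussianBlur(cv2.imread(f'pics/{c}0.png',0),(0,0),.6);a=cv2.imread(f'pics/l3_{c}.png',0).astype(int)
    G=g[int(hy)-10:int(hy)+11,int(hx)-10:int(hx)+11].astype(float)
    m=(G<190).astype(np.uint8);n,l,st,ce=cv2.connectedComponentsWithStats(m)
    k=l[10,10]; print(c,'hole',ce[k]+[int(hx)-10,int(hy)-10],st[k])
    cv2.imwrite(f'/tmp/{c}.png',G)
    x,y=int(tx),int(ty);print(x-7,y-14);print(a[y-14:y+8:1,x-7:x+9])
    print('hole',int(hx)-8,int(hy)-6);print(G[4:17,2:19].astype(int))
```

```text
scene hole [332.74285714 125.88571429] [ 6  8  9  5 35]
327 105
[[111 108 107 106 109 109 106 126 142 142 128 122 107 105 105 104]
 [107 111 105 105 109 105 110 127 145 139 126 119 106 103 104 101]
 [113 107 110 108 109 111 112 133 143 141 120 111 102 106  99 107]
 [109 104 109 107 109 106 114 138 145 138 124 113 105 107 105  98]
 [107 109 109 113 109 109 113 141 146 141 123 106  99 100 101 102]
 [112 111 111 111 111 107 111 140 145 139 122 104  99 101  99 101]
 [112 111 109 108 111 103 108 142 142 135 118 101  98 102 102 100]
 [112 113 108 108 107 107 114 143 144 133 111 100  97 100 105 100]
 [109 112 107 105 104 108 123 141 141 130 110 104 102 101 107 101]
 [112 108 108 104 102 101 124 146 145 127 112  97 100 106 105 100]
 [113 112 113 107 111 104 123 143 143 128 115 104  99 101 104  98]
 [138 109 105 110 138 151 134 143 140 125 112 102 106 103 103 106]
 [144  85  97 103 155 223 155 140 136 120  98  96 102 100 102 100]
 [223 158 194 197 227 219 148 138 136 122 123 112  99  97 100 100]
 [233 223 228 231 235 212 144 138 131 159 221 202 154 112  95 101]
 [230 229 231 232 233 210 148 1
[... 3268 characters left out ...]
 231 232 231]
 [233 232 231 220 182 140 129 138 152 160 164 169 188 216 229 231 231]
 [233 232 229 210 161 137 146 163 178 184 185 182 186 208 226 231 232]
 [232 232 228 207 162 156 175 184 191 194 195 193 196 213 228 232 233]
 [231 231 229 215 184 180 189 192 195 197 197 192 201 221 230 232 233]
 [232 231 230 225 211 201 197 197 199 202 200 197 212 227 233 233 233]
 [231 231 231 231 227 219 211 208 210 213 215 218 227 232 233 233 232]
 [231 231 233 233 232 229 226 222 222 226 228 230 233 233 233 232 232]
 [232 232 233 233 232 231 230 230 230 230 232 233 233 233 232 232 232]][ WARN:0@0.054] global loadsave.cpp:1063 imwrite_ Unsupported depth image for selected encoder is fallbacked to CV_8U.
```

Emit:
carry_out(
  delta_pos=[
    [-0.0008,0.0013,0],
    [-0.0008,0.0013,0],
    [-0.0008,0.0013,0.005],
    [-0.0008,0.0013,0.01],
    [-0.0008,0.0013,0.015],
    [-0.0008,0.0013,0.02],
    [-0.0008,0.0013,0.022],
    [-0.0008,0.0013,0.022],
  ],
  rot=[
    [0,0,0],
    [0,0,0],
    [0,0,0],
    [0,0,0],
    [0,0,0],
    [0,0,0],
    [0,0,0],
    [0,0,0],
  ],
)

```text
clock: 18.8
eef_pos: [548.9, 305.4, 250.1]
tcp_rot: [3.142, 0.0, 0.333]
contact_force: [0.4, 0.3, -1.2]
opening: 0.273
grasp_force: 39.5
```

Run:
```python
from h import *
s=r.sense();print(s['eef_pos'],s['tcp_rot'],s['contact_force'])
for c,x,y in(('scene',325,114),('side',168,244)):
    im=r.grab_frame(c);cv2.imwrite(f'pics/m4_{c}.png',im);print(c,x,y);print(cv2.cvtColor(im,6)[y:y+18,x:x+18])
```

```text
[548.90558386 305.43668627 250.1107648 ] [3.14154496e+00 2.50421195e-04 3.33077081e-01] [ 0.3669789   0.31820414 -1.23830493]
scene 325 114
[[110 110 106 108 108 106 102 112 143 145 138 115 103 100 104 101 101  98]
 [107 104 112 113 111 114 111 116 145 144 133 118 101 103 104 105 110 102]
 [107 122 135 110 110 116 140 151 144 143 127 117  99 103  99 104 103 105]
 [137 201 146  87  96 107 140 156 146 138 124 117  97  97 106 100 108 104]
 [228 237 226 156 194 201 226 173 142 134 123 147 125 115 102  93  99 105]
 [234 236 234 224 229 232 237 158 139 138 134 213 224 199 152 116 103  93]
 [233 231 231 230 233 236 237 155 141 133 140 232 235 232 226 199 152 116]
 [231 228 229 231 233 235 218 146 135 128 140 235 237 234 233 231 223 199]
 [230 228 229 233 233 233 212 146 139 131 158 239 234 231 229 230 231 228]
 [230 230 231 233 231 225 207 146 136 130 165 237 234 229 228 227 229 230]
 [230 232 231 232 206 188 155 145 139 128 161 214 225 230 230 228 230 230]
 [231 231 231 228 154 137 128 143 138 131 146 167 187 230 230 230 229 229]
 [229 230 233 224 139 130 128 141 137 122 139 145 168 228 23
[... 1054 characters left out ...]
195 155 143 143 141 148]
 [227 227 225 225 226 227 225 199 145 125 112 114 135 127 136 142 151 183]
 [227 226 225 227 226 225 211 164 142 130 114 103 116 114 124 154 183 219]
 [226 225 227 227 226 221 175 124 125 129 118 106 111 120 133 186 221 225]
 [226 227 226 227 226 214 141 121 131 135 120 106 118 153 153 191 223 225]
 [226 227 226 228 225 207 137 143 160 138 125 110 124 169 182 203 224 226]
 [226 227 227 226 224 215 166 171 177 151 137 133 151 176 186 218 226 227]
 [227 226 225 224 224 224 204 191 185 177 167 167 183 177 206 225 227 228]
 [226 226 225 225 227 227 225 215 200 194 197 203 208 213 224 227 229 228]
 [224 224 223 225 227 227 229 225 221 217 218 222 224 226 228 227 228 226]]
```

Run:
```python
from h import *
np.set_printoptions(linewidth=250)
s=r.sense();C=cam('wrist',s);im=r.grab_frame('wrist');cv2.imwrite('pics/m4_wrist.png',im)
Rm=R.from_euler('xyz',s['tcp_rot']).as_matrix();t=np.array(s['eef_pos'])
H=[547.6,306.3,105];p=proj(C,[H,t+Rm@[-1.8,0,151],t+Rm@[-1.8,0,120],t+Rm@[-1.8,0,60]]);print(p)
x,y=p[0].astype(int);print(x-19,y-22);print(cv2.cvtColor(im,6)[y-22:y+24,x-19:x+20])
```

```text
[[252.87993771 188.52640234]
 [254.28294883 187.35763566]
 [254.39912802 199.06128931]
 [254.72357027 231.80062017]]
233 166
[[213 214 213 ... 220 220 219]
 [216 216 215 ... 219 221 220]
 [216 216 216 ... 217 217 219]
 ...
 [211 211 210 ... 210 211 212]
 [211 211 210 ... 211 209 210]
 [212 213 211 ... 209 210 209]]
```

Run:
```python
import cv2
g=cv2.imread('pics/m4_wrist.png',0)
for y in range(168,214,2): print(y,*['%3d'%v for v in g[y,236:275]])
```

```text
168 214 212 213 212 214 213 214 214 218 217 217 218 218 218 218 217 218 217 216 215 214 212 211 213 213 214 215 215 215 215 216 216 216 217 217 219 218 217 219
170 213 215 216 214 215 214 214 213 213 213 212 214 214 215 217 217 217 218 217 218 218 217 216 215 212 214 211 209 212 211 214 213 215 215 215 216 216 216 217
172 211 212 212 213 214 213 215 215 215 215 215 212 212 213 214 214 216 215 216 216 218 218 216 218 218 217 217 216 217 212 213 212 212 212 214 213 214 214 213
174 208 211 211 210 211 211 212 210 212 211 213 215 215 216 213 215 213 213 212 213 215 215 217 218 218 217 218 218 218 219 218 217 217 215 215 213 213 212 213
176 209 208 209 209 208 209 211 211 212 211 206 197 186 181 165 154 151 156 161 170 182 193 201 210 216 217 214 216 216 217 218 218 218 219 219 219 216 218 215
178 212 212 212 212 210 212 209 197 181 155 133 113  96  94  90  89  88  90  90  92  94 104 123 146 171 195 210 213 215 212 212 213 215 217 216 217 219 219 219
180 210 210 213 213 214 204 179 139 103  83  83  87  90  91  94  93  91  93  91  92  89  88  85  78  72  94 142 188 209 215 214 213 212 214 
[... 1879 characters left out ...]
 124 194 214 211 207 210 209 210 211 212 206 177 137 120 122
206 213 214 214 215 216 217 217 217 219 221 210 149 102  95  97  91  89  90  87  81  74  69  66  61 110 190 214 211 211 210 212 212 210 211 211 205 188 181 174
208 211 211 211 212 212 213 214 215 216 220 210 147  99  97  97  93  93  87  85  80  71  68  66  61 109 190 212 211 209 210 209 209 210 211 212 212 214 214 213
210 211 210 211 212 210 211 213 214 216 214 194 134  98  97  98  90  89  88  84  77  71  69  67  65 101 178 211 215 211 211 210 209 208 210 208 210 211 211 213
212 213 214 213 214 211 205 191 180 179 168 143 111  96  99 101  98  98  97  97  94  92  89  86  79  85 117 154 168 176 191 202 209 212 213 210 210 209 209 211
```

The wrist picture's pixel rows show the stem centre at column 253.75 and the hole centre at 252.45, so the stem is 1.1 mm off along tool y. Tool x is centred within 0.5 mm. I'll correct that and descend 44 mm.

Emit:
carry_out(
  delta_pos=[
    [0,-0.0011,0],
    [0,-0.0011,0],
    [0,-0.0011,0.005],
    [0,-0.0011,0.011],
    [0,-0.0011,0.017],
    [0,-0.0011,0.022],
    [0,-0.0011,0.024],
    [0,-0.0011,0.024],
  ],
  rot=[
    [0,0,0],
    [0,0,0],
    [0,0,0],
    [0,0,0],
    [0,0,0],
    [0,0,0],
    [0,0,0],
    [0,0,0],
  ],
)

```text
clock: 19.95
eef_pos: [548.6, 306.5, 226.1]
tcp_rot: [3.142, 0.0, 0.333]
contact_force: [-0.4, -0.3, -1.2]
opening: 0.279
grasp_force: 39.5
```

Run:
```python
from h import *
s=r.sense();print(s['eef_pos'],s['tcp_rot'],s['contact_force'])
C=cam('wrist',s);print(proj(C,[547.6,306.3,105]))
g=cv2.cvtColor(r.grab_frame('wrist'),6);cv2.imwrite('pics/m5_wrist.png',g)
x,y=proj(C,[547.6,306.3,105])[0].astype(int)
for v in range(y-18,y+22,2): print(v,x-19,*['%3d'%q for q in g[v,x-19:x+20]])
```

```text
[548.56368638 306.48519282 226.1472915 ] [3.14156491e+00 2.12838106e-04 3.33052175e-01] [-0.36183757 -0.27123204 -1.23245545]
[[254.21046091 197.53569313]]
179 235 209 211 209 213 212 214 215 214 215 213 214 212 213 212 214 214 213 216 216 216 218 216 217 218 219 218 217 217 217 216 215 214 213 212 210 211 212 212 213
181 235 209 210 209 210 209 209 209 212 212 210 214 214 215 216 214 214 215 213 213 213 212 213 216 215 216 218 220 218 217 218 218 219 217 217 218 214 215 213 212
183 235 207 206 207 206 209 209 209 209 209 210 209 211 209 209 212 209 199 195 197 195 197 203 205 209 212 214 213 215 215 218 217 218 219 218 219 219 218 216 216
185 235 211 210 209 208 208 206 206 206 207 209 207 195 171 150 126 113  99  98  95  92  97 107 113 124 143 169 189 201 211 214 213 212 213 215 216 217 217 218 220
187 235 212 212 211 212 210 211 211 207 194 169 139 108  91  73  67  70  80  87  88  84  76  71  66  65  69  72  82 112 158 195 208 215 214 213 211 214 212 212 215
189 235 210 210 212 210 214 211 199 172 135  98  78  72  69  70  84  97  95  91  88  84  78  74  66  71  71  50  44  42  60 
[... 1635 characters left out ...]
 163 143 136 135 125 122 123 123 121 126 125
211 235 213 212 208 208 210 208 210 208 210 206 200 171 122  99 102 100  97  96  94  93  88  85  82  78  69  89 147 192 206 205 208 203 156 123 122 125 123 124 125
213 235 218 216 218 215 206 186 168 146 132 128 118 108  99 100  96 100  96  95  95  95  95  94  94  91  85  81  86  98 107 117 136 145 122 116 121 124 124 124 123
215 235 214 212 188 159 132 111 102  99 101  97  98  99 104 110 111 119 132 149 158 155 144 125 118 111 102  92  82  79  77  74  77  74  76  84  94 110 118 121 124
217 235 179 144 116 103 106 116 127 137 157 167 176 188 195 202 205 213 217 217 216 215 216 213 211 209 201 197 189 176 163 142 127 115 100  84  76  77  85 101 114
```

The stem is now centred: stem centre index 18.7 against hole centre 18.6. I'll lower the last 20 mm and settle.

Emit:
carry_out(
  delta_pos=[
    [0,0,0.004],
    [0,0,0.009],
    [0,0,0.014],
    [0,0,0.018],
    [0,0,0.02],
    [0,0,0.02],
    [0,0,0.02],
    [0,0,0.02],
  ],
  rot=[
    [0,0,0],
    [0,0,0],
    [0,0,0],
    [0,0,0],
    [0,0,0],
    [0,0,0],
    [0,0,0],
    [0,0,0],
  ],
)

```text
clock: 21.0
eef_pos: [548.7, 306.6, 206.5]
tcp_rot: [-3.142, -0.0, 0.333]
contact_force: [0.3, -1.2, -0.6]
opening: 0.279
grasp_force: 39.5
```

Emit:
carry_out(
  delta_pos=[
    [0,0,0],
    [0,0,0],
    [0,0,0],
    [0,0,0],
    [0,0,0],
    [0,0,0],
    [0,0,0],
    [0,0,0],
  ],
  rot=[
    [0,0,0],
    [0,0,0],
    [0,0,0],
    [0,0,0],
    [0,0,0],
    [0,0,0],
    [0,0,0],
    [0,0,0],
  ],
)

```text
clock: 22.0
eef_pos: [548.6, 306.5, 206.3]
tcp_rot: [-3.142, -0.0, 0.333]
contact_force: [0.5, -0.0, -0.9]
opening: 0.277
grasp_force: 39.5
```

Run:
```python
from h import *
s=r.sense();print(s['eef_pos'],s['tcp_rot'],s['contact_force'],np.abs(s['qvel']).max())
# stem/hole columns and collar level check
C=cam('wrist',s);g=cv2.cvtColor(r.grab_frame('wrist'),6);x,y=proj(C,[547.6,306.3,105])[0].astype(int)
for v in range(y-14,y+6,4): print(v,x-19,*['%3d'%q for q in g[v,x-19:x+20]])
```

```text
[548.59098076 306.49457683 206.30676686] [-3.14157870e+00 -5.49232099e-06  3.33024680e-01] [ 0.49591386 -0.00869214 -0.87863497] 0.0007485805696625301
192 235 207 207 204 207 207 207 206 208 208 210 208 205 194 191 180 166 154 150 146 144 146 154 166 180 187 198 206 212 212 213 214 215 213 216 217 217 217 218 217
196 235 211 210 209 211 211 212 200 177 138 106  85  73  56  64  84  94  93  90  87  83  79  72  66  67  64  58  44  55  88 129 172 197 209 211 212 212 212 211 211
200 235 212 211 213 207 181 136  80  49  43  43  44  48  66  91  98  98  92  90  88  84  79  72  67  67  68  63  51  44  45  42  38  52 100 171 188 158 157 166 175
204 235 215 215 206 169 118  71  47  39  42  40  42  51  80  95  97  96  95  90  89  86  79  74  67  69  68  66  50  43  40  46  44  41  47  67  86 106 120 121 123
208 235 208 205 187 158 109  79  77  83  82  63  50  59  89  99  97  98  95  92  89  84  80  76  70  66  69  69  53  43  43  44  54  63  68  72  88 103 117 123 124
```

```bash
python3 -c "
from rig import r
print(r.sign_off())"
```

```text
the job is handed in; nothing more can be done
None
```

The job is handed in at about 22 s: the reference reading was held 20 mm above the disc for over 2 s, and the probe now hovers upright and still in the wider hole, centred within about 1 mm and about 15 mm above the brass disc by calculation, with no sign that anything was touched.

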